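# Refit the access cover of the potter's wheel drive box and hold it shut

### The arm

A 6-joint arm with a two-finger parallel gripper is mounted at the origin on the work surface. World frame = base frame: x ahead of the robot, y to its left, z up, the work surface at z = 0. Lengths are in mm, angles in rad, forces in N, time in s.
With the tool pointing down it reaches from about 300 to 775 mm from the base axis. Payload 14.6 kg.
Tool frame: the origin (TCP) lies at the very end of the fingers, on their centre line; the grasp point (between the pads) lies 19 mm behind it; z points along the fingers, y is the direction in which the jaws open and shut (so a half turn about z gives the same grasp; the last joint's range is limited). The gripper opens to 94 mm and grips with 3 to 60 N. Pads are 16 mm wide; open, the fingers measure 119 mm over their backs; the gripper's body (75 mm by 177 mm) begins 78 mm behind the grasp point.
Start: joints at [-1.315, 0.3, 1.521, -0, 1.321, -0.067], TCP at [174.466, -521.585, 205.446] pointing down, gripper open.
Joint ranges: [-3.03, 3.03], [-0.79, 2.21], [0.23, 2.52], [-1.04, 4.18], [0, 3.07], [-2.55, 2.55]. Speed limits (rad/s): [2.22, 2.22, 2.57, 3.14, 3.14, 3.14].

### API

Orientations are given as [roll, pitch, yaw] about the fixed x, y, z axes, in that order (R = Rz(yaw) Ry(pitch) Rx(roll)).
In Python, from cell import manip gives the robot as it stands.
- The arm moves only by the shell command python3 -m inch 'ROWS' [FORCE]. ROWS is a JSON object of lists of equal length, an entry for each row: "grip": the opening, from -1 (shut) to 1 (fully open), so that 0 is half open; "travel": the shift along the world's x, y, z in cm, a list of three; "turn": the turn, a rotation vector about the world's x, y, z in degrees, a list of three. A call has 1 to 10 rows; each row is the pose to reach, as a shift and turn from the pose measured when the call began; what a row does not reach only later rows make up. A row lasts 1/8 s, in which the tool goes at most 62.5 mm and 10.7 degrees, less where a joint would pass 70% of its speed; a pose out of reach is approached as far as the arm can. A call with a gripper value outside its range is refused whole. The fingers move at their own pace and stop on an object; FORCE is the grip in N (left out, the last holds). Time passes only in rows, so rows that repeat a pose let the fingers close. It gives the time, the measured TCP pose, the force and the opening at its end, in the units of the state.
- manip.read_state(): the state, without advancing time (a new reading comes with each control period).
- manip.camera(name): name is "scene" or "top" or "wrist"; returns (picture, depth): 400x640x3 uint8, red, green, blue; 400x640 float32, mm along the optical axis (not along the pixel's ray), 0 where there is no reading.
- manip.calibration(name): a dict with "fx", "fy", "cx", "cy" (pixels), "k1" (the pictures are not rectified: a ray, as slopes to the right and down, at radius r is drawn at 1 + k1 r^2 times it, then the intrinsics apply), "world_from_camera" (4x4, takes a point from camera to world coordinates). Camera axes: x right, y up, looking along -z (the intrinsics and any distortion apply to the point x, -y, -z); pixel columns grow to the right and rows downward; lengths in mm; the calibration is good to about 2 mm. A picture is of the moment at which its call begins: read the wrist's pose just before it. calibration takes no time and is no camera call; for the wrist camera it gives the pose at the moment of the call.
- manip.sign_off(): hands the job in, once; it reports no verdict.
Trained networks look in the newest picture that a camera, given by its name, has taken for a name from the list of things; names that differ only in an ending like _2 or _b are one class to them, and where a whole thing is asked for, a point or a joint stands for the part that bears it (a point fixed in the world has none). Each returns a list of dicts, best first, with "p" (0 to 1); they miss things now and then, are a little off and sometimes report something else, mostly with a low value. They report only what shows in the picture. A call takes as long as a camera call. They do not tell look-alikes from the thing itself.
- manip.look_for(camera, label): "bbox" ([left, top, right, bottom] in pixels, round what is visible of it).
The state is a dict: "clock": time; "joints": joint angles; "qd": joint speeds; "effort": joint torques, N m; "eef_pos": TCP position; "eef_rot": TCP orientation; "wrist_force": force on the tool from outside, world axes, zero at the start; "moment": the same for the moment, N m; "finger_gap": finger opening in mm.
Only numpy, scipy, OpenCV 4.12 (cv2) and the standard library are available. Lean on these libraries where they do the work, as an engineer would, in place of code of your own. Each camera call takes 0.05 s, during which the arm holds its last target.

### The job

Refit the loose aluminium access cover on the green drive box of the potter's wheel: first turn the brass quarter-turn stud until its bar lines up with the way the cover's slot will lie, then set the cover over the stud and the locating pin and press it down flush against the frame, against its kick-off springs. Finish while still holding the cover pressed fully flush, because I will turn the lock while you hold it; the springs lift it again if you let go. Leave the bowl, the jar and the screwdriver where they are.

Things in the scene. Friction and masses are not known exactly. Their poses are not given: they have to be found in the camera images.
- frame_seat (a point): centre of the frame's top face on the green drive box, 90 mm above the bench: the rigid face the cover is pressed against. The box is fixed, 180 mm along its x, 260 mm along its y, z up; its -x side has a black dial and a red switch. The frame has a 76 x 90 mm (x, y) opening in the middle. The stud's axis is at x = 0, y = +78 mm.
- stud_bar (a point): centre of the bar head of the brass quarter-turn stud, 17.5 mm above the frame face. The bar is 32 mm long (this point's x axis), 10 mm wide (y) and 17 mm high, from 9 to 26 mm above the frame, on a thin neck, with a black line along its top; it turns about the upright axis with joint stud.
- stud (a joint): angle of the stud (rad), anticlockwise seen from above. 0: the bar lies along the box's x axis, aligned so that the cover's slot passes over it; 1.57: a quarter turn away, bar along the box's y. Stops at -0.1 and 1.6; light friction (about 0.06 N m), stays where it is left.
- locating_pin (a point): foot of the steel locating pin on the frame, at x = 0, y = -80 mm from the frame's centre: 8 mm thick, 14 mm high, conical top. It goes through the cover's round hole.
- spring_pin (a point): tip of one of four steel kick-off spring pins (10 mm thick) that stand 7 mm out of the frame at x = +-50, y = +-45 mm from its centre. This point is fixed and does not follow the pin. The cover laid on them rests about 6 mm off the frame; about 8 N on top of its weight presses it down flush.
- cover_handle (a point): centre of the grip bar of the handle of the loose aluminium cover, over the cover's middle, 38 mm above its underside. The bar is black and runs along the cover's y axis: 14 mm wide, 12 mm high, 68 mm clear between its legs, 27 mm clear above the plate.
- cover_under (a point): centre of the cover's underside, which goes on the frame's centre. The cover is a plate 120 mm (x) by 200 mm (y) by 5 mm, about 0.35 kg, lying flat on the bench, handle up. Fitted, its x and y axes point the same way as those of the box.
- cover_slot (a point): centre of the slot for the stud, at the plate's top face: 38 mm along the cover's x, 15 mm along its y, cut through, at y = +78 mm from the cover's middle.
- cover_hole (a point): centre of the 13 mm round hole for the locating pin, at the plate's top face, at y = -80 mm from the cover's middle.
- bowl_mid (a point): middle of a grey clay bowl, 150 mm across, 60 mm high; leave alone.
- jar_mid (a point): middle of an amber jar with a white lid, 64 mm across, 80 mm high; leave alone.
- screwdriver_grip (a point): handle of a wooden-handled screwdriver lying on the bench, along its x axis; leave alone.
Not all that is in view belongs to the job. Of the things that look like the part that bears cover_handle, the smallest one is meant.

How it is judged (in metres and radians):
On the way:
1. the stud is turned so that its bar lines up with the slot, with the cover not yet on the box (value of joint stud below 0.15 rad and (horizontal distance between cover_under and frame_seat above 0.02 m or z of cover_under in the frame of frame_seat above 0.012 m)), for 0.2 s.
At the end, for the whole second after the job is handed in: the cover sits over stud and pin, its slot on the stud's side, within 7 mm of centre, pressed flush on the frame (underside within 2 mm of it, tilt under 0.02 rad), with the stud's bar still in line with the slot (under 0.2 rad), and the fingers are holding it there with more than 4 N (value of joint stud below 0.2 rad and horizontal distance between cover_under and frame_seat below 0.007 m and z of cover_under in the frame of frame_seat between -0.003 and 0.002 m and angle between the z axis of cover_under and the z axis of frame_seat, either way round below 0.02 rad and angle between the x axis of cover_under and the x axis of frame_seat, either way round below 0.08 rad and y of stud_bar in the frame of cover_under above 0.06 m and contact force between the fingers and cover above 4 N and linear speed of cover below 0.01 m/s); the arm keeps its last pose, push and grip.
It fails at once if the bowl is moved (distance of bowl_mid from where it was at the start of the episode above 0.03 m).
It fails at once if the jar is moved (distance of jar_mid from where it was at the start of the episode above 0.03 m).
It fails at once if the screwdriver is moved (distance of screwdriver_grip from where it was at the start of the episode above 0.03 m).
It also fails if it takes over 58 s, if anything falls off the work surface, if the arm or the gripper's body presses on something with over 40 N, if the wrist force passes 120 N, or if a joint passes its speed limit or range.

## Working session

There is one attempt and no reset: what is moved stays moved. The work goes in short steps, Python scripts to look and compute and a shell command to move; the robot and the scene stay as the last step left them, time stands still between calls to the robot, and variables do not carry over. Pictures are saved under pics/ and viewed, and the job is handed in when it is done.

```bash
ls; mkdir -p pics; cat > h.py <<'E'
import numpy as np, cv2
from cell import manip
def snap(name,fn):
    cal=manip.calibration(name); im,d=manip.camera(name)
    cv2.imwrite('pics/'+fn+'.png',im[:,:,::-1]); np.savez('pics/'+fn+'.npz',im=im,d=d,**{k:np.array(v) for k,v in cal.items()})
    return im,d,cal
def load(fn):
    z=np.load('pics/'+fn+'.npz'); return z['im'],z['d'],{k:z[k] for k in ['fx','fy','cx','cy','k1','world_from_camera']}
def rays(cal,uv):
    uv=np.asarray(uv,float).reshape(-1,1,2)
    K=np.array([[cal['fx'],0,cal['cx']],[0,cal['fy'],cal['cy']],[0,0,1.]])
    return cv2.undistortPointsIter(uv,K,np.array([float(cal['k1']),0,0,0]),None,None,(3,50,1e-9)).reshape(-1,2)
def pix2w(cal,uv,dep):
    s=rays(cal,uv); dep=np.asarray(dep,float).reshape(-1)
    p=np.c_[s[:,0]*dep,-s[:,1]*dep,-dep]; T=np.array(cal['world_from_camera'])
    return p@T[:3,:3].T+T[:3,3]
def pixz(cal,uv,z):
    s=rays(cal,uv); T=np.array(cal['world_from_camera'])
    d=np.c_[s[:,0],-s[:,1],-np.ones(len(s))]@T[:3,:3].T
    return T[:3,3]+d*((z-T[2,3])/d[:,2])[:,None]
def cloud(cal,d):
    v,u=np.indices(d.shape); return pix2w(cal,np.c_[u.ravel(),v.ravel()],d.ravel()).reshape(*d.shape,3)
E
python3 - <<'E'
from h import *
print(manip.read_state())
for c in ['scene','top','wrist']:
    im,d,cal=snap(c,c+'0'); print(c,np.round(np.array(cal['world_from_camera']),3).tolist(),cal['fx'],cal['k1'])
    for l in ['cover_handle','stud_bar','cover_slot','cover_hole','locating_pin','frame_seat','bowl_mid','jar_mid','screwdriver_grip']:
        print(l,[(np.round(r['bbox']).tolist(),round(r['p'],2)) for r in manip.look_for(c,l)][:4])
E
```

```text
pics
{'clock': 0.0, 'joints': array([-1.31457051e+00,  3.00493501e-01,  1.52155335e+00,  2.65074348e-05,
        1.32070166e+00, -6.65690770e-02]), 'qd': array([-0.0011657 , -0.00060788,  0.00020766,  0.00097304, -0.00027407,
        0.00154044]), 'effort': array([ 1.82587155e-03, -5.31803691e+01, -3.52735949e+01,  7.08800275e-02,
        2.44013773e-02, -8.21089202e-05]), 'eef_pos': array([ 174.42607139, -521.34303762,  204.88577317]), 'eef_rot': array([-3.14044106e+00, -1.02505876e-04,  3.22788263e-01]), 'wrist_force': array([ 0.14069224, -0.22641672, -0.07252594]), 'moment': array([-0.06068416, -0.02599904,  0.01229452]), 'finger_gap': 94.00249605421304}
scene [[-0.051, -0.633, 0.773, 1794.058], [0.999, -0.037, 0.036, 183.547], [0.005, 0.774, 0.634, 1080.854], [0.0, 0.0, 0.0, 1.0]] 471.8928549302986 -0.09446458272520643
cover_handle [([314.0, 194.0, 376.0, 218.0], 0.84), ([300.0, 227.0, 394.0, 299.0], 0.72), ([392.0, 184.0, 483.0, 224.0], 0.56)]
stud_bar [([168.0, 165.0, 259.0, 214.0], 0.52)]
cover_slot [([393.0, 181.0, 482.0, 222.0], 0.94), ([317.0, 189.0, 377.0, 214.0], 0.88), (
[... 965 characters left out ...]
), ([251.0, 119.0, 339.0, 201.0], 0.61)]
locating_pin [([401.0, 202.0, 491.0, 269.0], 0.94), ([364.0, 245.0, 376.0, 287.0], 0.41)]
frame_seat [([397.0, 207.0, 490.0, 273.0], 0.75)]
bowl_mid [([356.0, 128.0, 399.0, 174.0], 0.66)]
jar_mid [([419.0, 148.0, 444.0, 172.0], 0.94)]
screwdriver_grip [([363.0, 257.0, 376.0, 286.0], 0.81), ([356.0, 127.0, 399.0, 174.0], 0.54), ([261.0, 222.0, 327.0, 264.0], 0.17)]
wrist [[0.317, 0.92, 0.23, 240.783], [-0.948, 0.308, 0.077, -499.979], [-0.0, -0.243, 0.97, 383.901], [0.0, 0.0, 0.0, 1.0]] 286.66396121699006 0.006972440850958848
cover_handle []
stud_bar []
cover_slot []
cover_hole []
locating_pin []
frame_seat []
bowl_mid []
jar_mid []
screwdriver_grip []
```

View pics/top0.png

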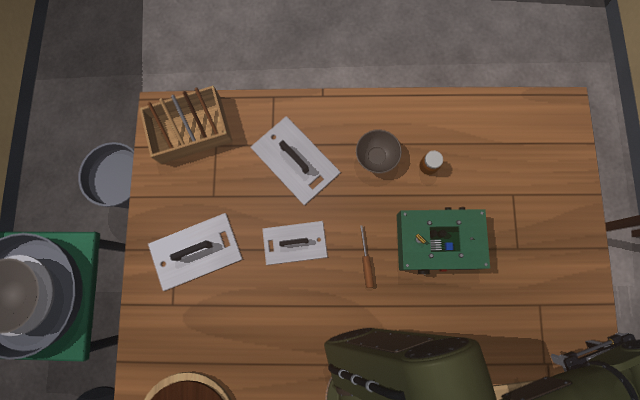

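View pics/scene0.png

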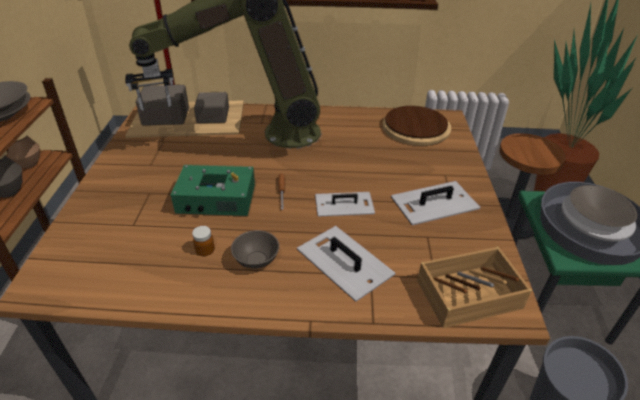

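```bash
python3 - <<'E'
from h import *
im,d,cal=load('top0')
cv2.imwrite('pics/t0a.png',cv2.resize(im[195:295,240:340],None,fx=6,fy=6,interpolation=cv2.INTER_CUBIC)[:,:,::-1])
cv2.imwrite('pics/t0b.png',cv2.resize(im[190:290,390:500],None,fx=6,fy=6,interpolation=cv2.INTER_CUBIC)[:,:,::-1])
P=cloud(cal,d)
for n,m in [('small',(slice(218,268),slice(262,330))),('box',(slice(200,275),slice(396,494)))]:
    p=P[m].reshape(-1,3); print(n,p.min(0),p.max(0)); print(np.histogram(p[:,2],bins=np.arange(-10,150,5)))
E
```

```text
small [361.39764186 100.43694604  -8.6796779 ] [ 565.95676511  336.35712472 1295.740476  ]
(array([  28,  606, 1495, 1059,   64,    0,    1,    2,    1,   11,   75,
         46,    0,    0,    0,    0,    0,    0,    0,    0,    0,    0,
          0,    0,    0,    0,    0,    0,    0,    0,    0]), array([-10,  -5,   0,   5,  10,  15,  20,  25,  30,  35,  40,  45,  50,
        55,  60,  65,  70,  75,  80,  85,  90,  95, 100, 105, 110, 115,
       120, 125, 130, 135, 140, 145]))
box [ 361.39764186 -432.79136221   -8.5635861 ] [ 624.67871659  100.43694604 1295.740476  ]
(array([  31,  756,  959,   91,   12,   47,  329,  143,   28,   44,   69,
         52,   78,  105,   83,   42,   24,   22,   64, 1831, 2323,  133,
         10,    2,   19,   23,    0,    0,    0,    0,    0]), array([-10,  -5,   0,   5,  10,  15,  20,  25,  30,  35,  40,  45,  50,
        55,  60,  65,  70,  75,  80,  85,  90,  95, 100, 105, 110, 115,
       120, 125, 130, 135, 140, 145]))
```

View pics/t0a.png

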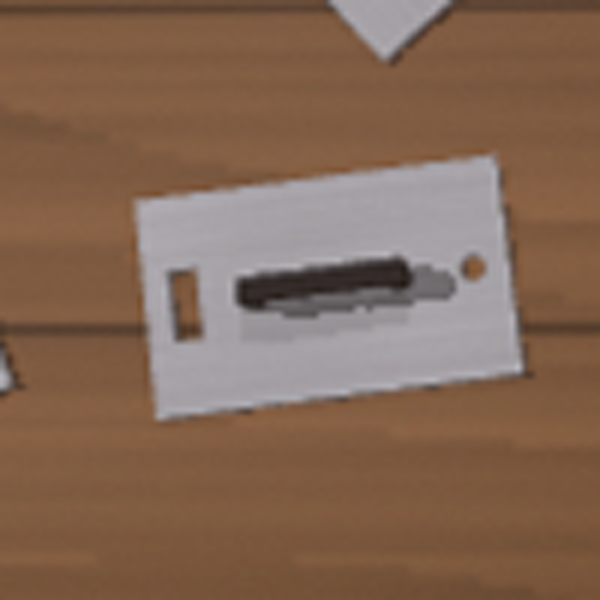

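View pics/t0b.png

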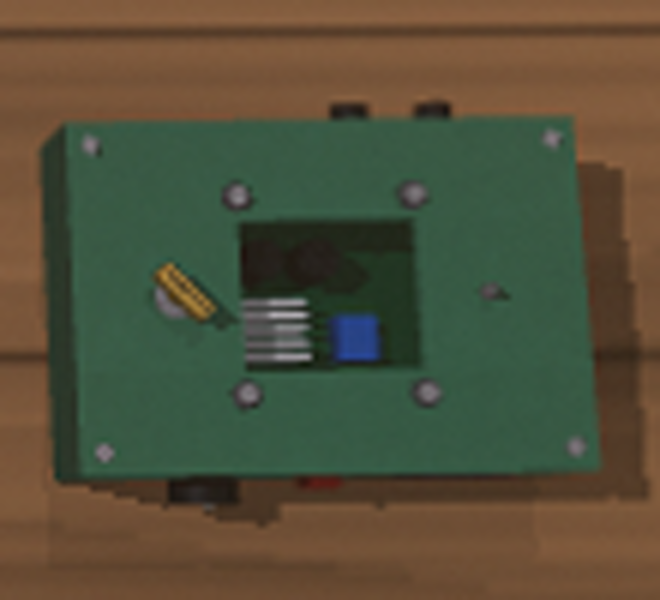

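```bash
python3 - <<'E'
from h import *
im,d,cal=load('top0')
P=cloud(cal,d)
hsv=cv2.cvtColor(im,cv2.COLOR_RGB2HSV)
# cover plate: bright low-saturation
m=((hsv[...,1]<60)&(hsv[...,2]>130)).astype(np.uint8); mm=np.zeros_like(m); mm[215:270,258:332]=m[215:270,258:332]
mm=cv2.morphologyEx(mm,cv2.MORPH_CLOSE,np.ones((9,9)))
c=max(cv2.findContours(mm,0,1)[0],key=cv2.contourArea).reshape(-1,2)
w=pixz(cal,c,5)
r=cv2.minAreaRect(w[:,:2].astype(np.float32)); print('cover',r,cv2.boxPoints(r))
q=P[(d>0)&(P[...,2]>30)&(P[...,2]<60)&(P[...,1]>150)&(P[...,1]<330)&(P[...,0]>380)&(P[...,0]<560)]
print('bar',cv2.minAreaRect(q[:,:2].astype(np.float32)),q[:,2].max())
g=((hsv[...,0]>50)&(hsv[...,0]<95)&(hsv[...,1]>80)).astype(np.uint8)&(P[...,2]>82)&(P[...,2]<98)&(P[...,1]<-100)&(d>0)
w=P[g>0]; r=cv2.minAreaRect(w[:,:2].astype(np.float32)); print('box',r,cv2.boxPoints(r),np.median(w[:,2]))
E
```

```text
cover ((483.90838623046875, 227.52378845214844), (119.36820220947266, 200.01161193847656), 7.218498706817627) [[412.13126 319.23746]
 [437.2634  120.81109]
 [555.68555 135.81012]
 [530.55334 334.23648]]
bar ((483.79583740234375, 227.27352905273438), (14.643865585327148, 90.37934875488281), 7.473536014556885) 49.90361124959804
box ((484.6766662597656, -237.7770233154297), (178.67031860351562, 260.7913818359375), 0.6082406044006348) [[ 393.96234 -108.33702]
 [ 396.73077 -369.1137 ]
 [ 575.391   -367.21704]
 [ 572.62256 -106.44034]] 90.36899450807243
```

```bash
python3 -m inch '{"grip":[0,-0.2,-0.2,-0.2,-0.2,-0.2,-0.2,-0.2,-0.2,-0.2],"travel":[[3,4,0],[8,9,0],[12,13,0],[15.5,17,0],[19,21,0],[22.5,25,0],[26,29,0],[29,33,0],[31,36,0],[31,36,0]],"turn":[[0,0,4],[0,0,8],[0,0,12],[0,0,16],[0,0,20],[0,0,24],[0,0,28],[0,0,30],[0,0,30],[0,0,30]]}'; python3 - <<'E'
from h import *
s=manip.read_state(); print(s['eef_pos'],s['eef_rot'],s['finger_gap'],s['clock'])
im,d,cal=snap('wrist','w1')
for l in ['stud_bar','frame_seat','locating_pin']:print(l,manip.look_for('wrist',l)[:3])
E
```

```text
clock: 2.75
eef_pos: [485.3, -159.9, 205.3]
eef_rot: [-3.141, -0.0, 0.849]
wrist_force: [-0.4, -0.3, -0.5]
finger_gap: 37.3
[ 485.29962816 -159.86770732  205.31869774] [-3.14137799e+00 -8.33430516e-05  8.49386680e-01] 37.25208233022062 2.75
stud_bar [{'bbox': [314.2, 182.0, 323.2, 215.8], 'p': 0.83}]
frame_seat []
locating_pin [{'bbox': [222.2, 97.8, 501.9, 355.3], 'p': 0.73}, {'bbox': [96.1, 0.7, 156.5, 34.4], 'p': 0.26}]
```

View pics/w1.png

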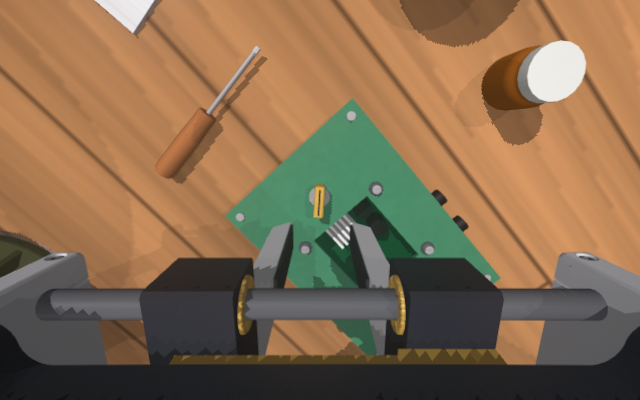

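```bash
python3 - <<'E'
from h import *
im,d,cal=load('w1')
P=cloud(cal,d)
hsv=cv2.cvtColor(im,cv2.COLOR_RGB2HSV)
b=((hsv[...,0]>15)&(hsv[...,0]<32)&(hsv[...,1]>120)&(P[...,2]>111)&(P[...,2]<121)); b[:170]=0;b[225:]=0;b[:,:300]=0;b[:,335:]=0
v,u=np.nonzero(b); w=pixz(cal,np.c_[u,v],116)
r=cv2.minAreaRect(w[:,:2].astype(np.float32)); print(len(w),r,w.mean(0),np.median(P[b][:,2]))
# black line direction included: PCA
c=w[:,:2]-w[:,:2].mean(0); e=np.linalg.eigh(c.T@c)[1][:,1]; print(np.degrees(np.arctan2(e[1],e[0])))
cv2.imwrite('pics/w1z.png',cv2.resize(im[90:260,210:400],None,fx=4,fy=4,interpolation=cv2.INTER_CUBIC)[:,:,::-1])
g=((hsv[...,0]>50)&(hsv[...,0]<95)&(hsv[...,1]>80))&(P[...,2]>84)&(P[...,2]<96)&(d>0)
p=P[g];print(np.median(p[:,2]))
gg=g.astype(np.uint8); 
for q in [(352,98),(226,214),(498,278)]: print(q,pixz(cal,[q],90))
E
```

```text
281 ((483.9921875, -158.52130126953125), (32.08914566040039, 9.14479923248291), 45.858985900878906) [ 484.05696824 -158.50963297  116.        ] 114.94500285857686
45.402619083748476
89.11871822436211
(352, 98) [[ 572.05100682 -107.1590029    90.        ]]
(226, 214) [[ 395.51355617 -108.41185669   90.        ]]
(498, 278) [[ 572.15957766 -364.51039833   90.        ]]
```

View pics/w1z.png

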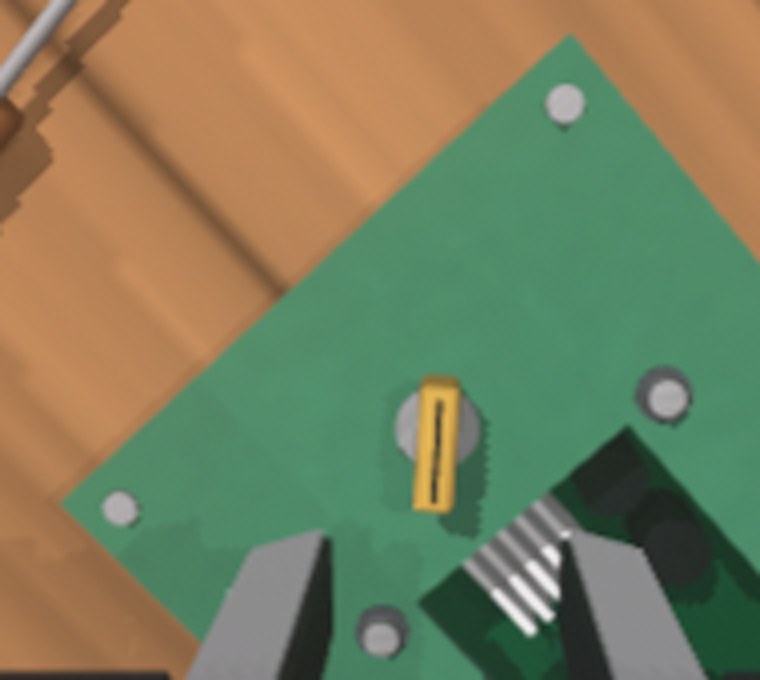

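```bash
python3 -m inch '{"grip":[-0.2,-0.2,-0.2,-1,-1,-1,-1,-1],"travel":[[-0.13,0.14,-4],[-0.13,0.14,-9],[-0.13,0.14,-10.6],[-0.13,0.14,-10.6],[-0.13,0.14,-10.6],[-0.13,0.14,-10.6],[-0.13,0.14,-10.6],[-0.13,0.14,-10.6]],"turn":[[0,0,-3],[0,0,-3],[0,0,-3],[0,0,-3],[0,0,-3],[0,0,-3],[0,0,-3],[0,0,-3]]}' 20
```

```text
clock: 3.95
eef_pos: [482.2, -160.1, 100.8]
eef_rot: [-3.14, -0.0, 0.793]
wrist_force: [-9.7, 8.5, 12.7]
finger_gap: 9.7
```

```bash
python3 -m inch '{"grip":[-1,-1,-1,-1,-1,-1,-1,-1],"travel":[[0.05,0.05,0],[0.1,0.1,0],[0.1,0.1,0],[0.1,0.1,0],[0.1,0.1,0],[0.1,0.1,0],[0.1,0.1,0],[0.1,0.1,0]],"turn":[[0,0,-7],[0,0,-15],[0,0,-23],[0,0,-31],[0,0,-38],[0,0,-44],[0,0,-45],[0,0,-45]]}'
```

```text
clock: 4.95
eef_pos: [481.8, -158.8, 100.9]
eef_rot: [-3.139, 0.003, 0.008]
wrist_force: [-9.7, 1.6, 0.0]
finger_gap: 9.9
```

```bash
python3 -m inch '{"grip":[-0.4,-0.3,-0.3,-0.3,-0.3],"travel":[[0,0,0],[0,0,0],[0,0,4],[0,0,9],[0,0,10]],"turn":[[0,0,0],[0,0,0],[0,0,0],[0,0,0],[0,0,0]]}'; python3 - <<'E'
from h import *
s=manip.read_state(); print(s['eef_pos'],s['eef_rot'],s['finger_gap'],s['clock'])
im,d,cal=snap('wrist','w2')
P=cloud(cal,d)
hsv=cv2.cvtColor(im,cv2.COLOR_RGB2HSV)
b=((hsv[...,0]>15)&(hsv[...,0]<32)&(hsv[...,1]>120)&(P[...,2]>109)&(P[...,2]<122)&(abs(P[...,0]-484)<30)&(abs(P[...,1]+159)<30))
v,u=np.nonzero(b); w=pixz(cal,np.c_[u,v],116)
r=cv2.minAreaRect(w[:,:2].astype(np.float32)); print(len(w),r,w.mean(0),np.median(P[b][:,2]))
c=w[:,:2]-w[:,:2].mean(0); e=np.linalg.eigh(c.T@c)[1][:,1]; print(np.degrees(np.arctan2(e[1],e[0])))
E
```

```text
clock: 5.58
eef_pos: [483.0, -159.3, 204.4]
eef_rot: [-3.141, -0.002, 0.008]
wrist_force: [0.8, 1.1, -0.5]
finger_gap: 32.8
[ 482.99232352 -159.25748915  204.4106027 ] [-3.14136790e+00 -2.02620321e-03  7.93981875e-03] 32.828291902365905 5.575
314 ((484.9888610839844, -159.3311004638672), (31.706279754638672, 8.754091262817383), 0.4505978524684906) [ 484.74271009 -159.35726497  116.        ] 114.98561255356023
-179.70321349225662
```

View pics/w2.png

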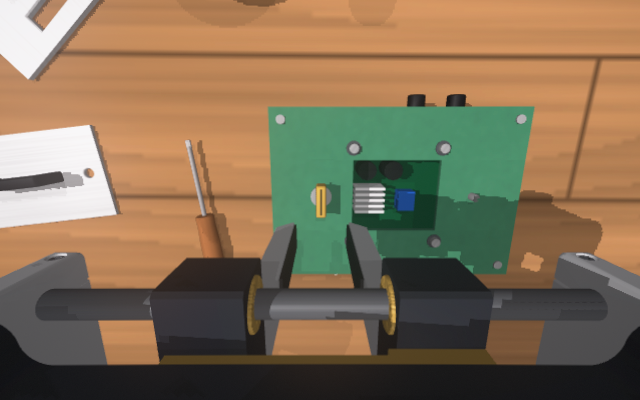

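```bash
python3 -m inch '{"grip":[-0.2,0,0,0,0,0,0,0,0,0],"travel":[[0,4,0],[0,9,0],[0,15,0],[0,20,0],[0,25,0],[0,30,0],[0,34,0],[0,37,0],[0,38.5,0],[0,38.5,0]],"turn":[[0,0,10],[0,0,20],[0,0,30],[0,0,40],[0,0,50],[0,0,60],[0,0,70],[0,0,80],[0,0,90],[0,0,96]]}'; python3 - <<'E'
from h import *
s=manip.read_state(); print(s['eef_pos'],s['eef_rot'],s['finger_gap'],s['clock'])
im,d,cal=snap('wrist','w3')
for l in ['cover_handle','cover_slot','cover_hole']:print(l,manip.look_for('wrist',l)[:3])
# box from w2
im,d,cal=load('w2'); P=cloud(cal,d)
for n,q,z in [('locpin',(473,197),104),('sp',(354,148),97),('sp',(445,148),97),('sp',(434,241),97)]: print(n,pixz(cal,[q],z),P[q[1],q[0]])
hsv=cv2.cvtColor(im,cv2.COLOR_RGB2HSV)
for q in [(269,107),(533,107)]: print(pixz(cal,[q],90))
E
```

```text
clock: 6.88
eef_pos: [482.2, 226.8, 202.1]
eef_rot: [-3.139, -0.0, 1.689]
wrist_force: [-0.6, 0.1, -0.8]
finger_gap: 47.1
[482.16082575 226.75710341 202.08350164] [-3.13882995e+00 -3.58173356e-04  1.68950000e+00] 47.10756297390031 6.875
cover_handle [{'bbox': [272.4, 103.5, 371.6, 246.8], 'p': 0.94}, {'bbox': [408.9, 87.3, 638.9, 277.0], 'p': 0.79}]
cover_slot [{'bbox': [409.8, 87.8, 640.0, 279.9], 'p': 0.85}, {'bbox': [270.0, 96.5, 370.9, 252.0], 'p': 0.78}, {'bbox': [283.0, 0.0, 406.5, 35.4], 'p': 0.72}]
cover_hole [{'bbox': [274.2, 98.8, 373.3, 252.2], 'p': 0.71}, {'bbox': [283.9, 0.1, 402.8, 31.5], 'p': 0.69}, {'bbox': [409.3, 84.3, 640.0, 279.5], 'p': 0.59}]
locpin [[ 486.46665741 -311.65134158  104.        ]] [ 485.20800876 -314.54955091   98.68882904]
sp [[ 533.45576734 -191.91617994   97.        ]] [ 533.417542   -191.98114226   96.42841991]
sp [[ 534.09085503 -281.32635464   97.        ]] [ 534.06731032 -281.4815897    96.63584607]
sp [[ 436.31947545 -280.56276573   97.        ]] [ 435.64408551 -281.26655135   95.33863796]
[[ 571.74524131 -108.44783398   90.        ]]
[[ 573.4252021  -365.03809732   90.        ]]
```

View pics/w3.png

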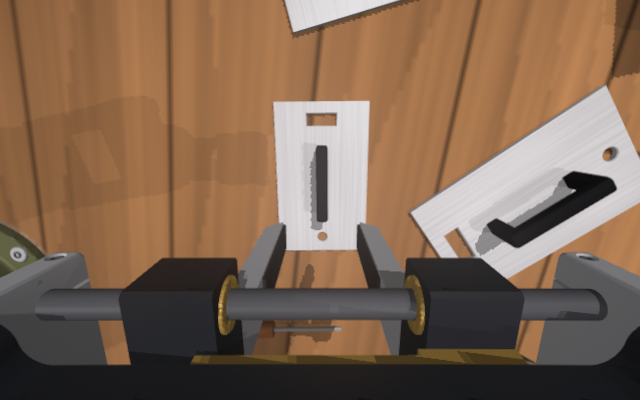

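```bash
python3 - <<'E'
from h import *
im,d,cal=load('w3'); P=cloud(cal,d)
hsv=cv2.cvtColor(im,cv2.COLOR_RGB2HSV)
m=((hsv[...,1]<50)&(hsv[...,2]>110)).astype(np.uint8); mm=np.zeros_like(m); mm[90:222,265:378]=m[90:222,265:378]
mm=cv2.morphologyEx(mm,cv2.MORPH_CLOSE,np.ones((9,9)))
print('far edge/corners',[np.round(pixz(cal,[q],5)[0],1).tolist() for q in [(274.5,102),(369,101),(286,249.5),(368,249.5)]])
for n,q in [('slot',(321.5,119.5)),('hole',(322,236.5))]: print(n,pixz(cal,[q],5))
b=(P[...,2]>33)&(P[...,2]<55)&(d>0)&(hsv[...,2]<90); b[:140]=0;b[230:]=0;b[:,:300]=0;b[:,345:]=0
v,u=np.nonzero(b); w=pixz(cal,np.c_[u,v],44); print(len(w),cv2.minAreaRect(w[:,:2].astype(np.float32)),np.median(P[b][:,2]))
E
```

```text
far edge/corners [[412.1, 319.0, 5.0], [528.6, 334.0, 5.0], [443.9, 123.3, 5.0], [558.8, 137.1, 5.0]]
slot [[472.65655346 305.06844678   5.        ]]
hole [[492.02277597 148.81632201   5.        ]]
760 ((481.2176208496094, 229.45738220214844), (11.754526138305664, 91.21066284179688), 7.030860900878906) 42.92515618166573
```

```bash
python3 -m inch '{"grip":[0,0,0,0,0,-1,-1,-1,-1,-1],"travel":[[0.05,0.12,-4],[0.05,0.12,-9],[0.05,0.12,-14],[0.05,0.12,-18.2],[0.05,0.12,-18.2],[0.05,0.12,-18.2],[0.05,0.12,-18.2],[0.05,0.12,-18.2],[0.05,0.12,-18.2],[0.05,0.12,-18.2]],"turn":[[0,0,0.3],[0,0,0.3],[0,0,0.3],[0,0,0.3],[0,0,0.3],[0,0,0.3],[0,0,0.3],[0,0,0.3],[0,0,0.3],[0,0,0.3]]}' 50
```

```text
clock: 8.32
eef_pos: [483.2, 227.0, 21.6]
eef_rot: [-3.14, -0.001, 1.686]
wrist_force: [-1.8, -0.7, 6.5]
finger_gap: 13.5
```

```bash
python3 -m inch '{"grip":[-1,-1,-1,-1,-1,-1,-1,-1,-1,-1],"travel":[[0,0,2],[0,0,6],[0,0,12],[0,-3,17],[0,-8,18],[0,-14,18],[0,-20,18],[0,-26,18],[0.05,-32,18],[0.1,-37,18]],"turn":[[0,0,0],[0,0,0],[0,0,0],[0,0,-1],[0,0,-2],[0,0,-3],[0,0,-4],[0,0,-5],[0,0,-6],[0,0,-6.2]]}'; python3 -m inch '{"grip":[-1,-1,-1,-1],"travel":[[0,-5,0],[0,-9,0],[0,-9,0],[0,-9,0]],"turn":[[0,0,0],[0,0,0],[0,0,0],[0,0,0]]}';python3 - <<'E'
from h import *
s=manip.read_state(); print(s['eef_pos'],s['eef_rot'],s['finger_gap'],s['clock'])
snap('wrist','w4');snap('top','t4');snap('scene','s4')
E
```

```text
clock: 9.57
eef_pos: [483.6, -145.1, 201.5]
eef_rot: [-3.14, -0.001, 1.577]
wrist_force: [1.8, -0.1, -3.5]
finger_gap: 13.3
clock: 10.07
eef_pos: [483.4, -234.6, 201.1]
eef_rot: [-3.139, -0.001, 1.577]
wrist_force: [-0.1, -0.0, -3.1]
finger_gap: 13.4
[ 483.39125108 -234.57624781  201.08383019] [-3.13923009e+00 -1.47092081e-03  1.57657250e+00] 13.365521672566866 10.075
```

View pics/w4.png

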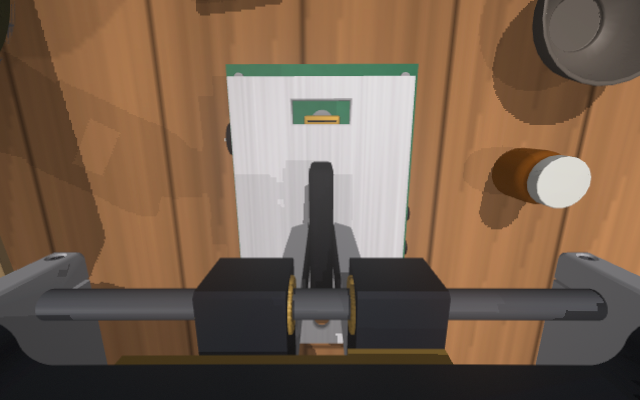

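View pics/s4.png

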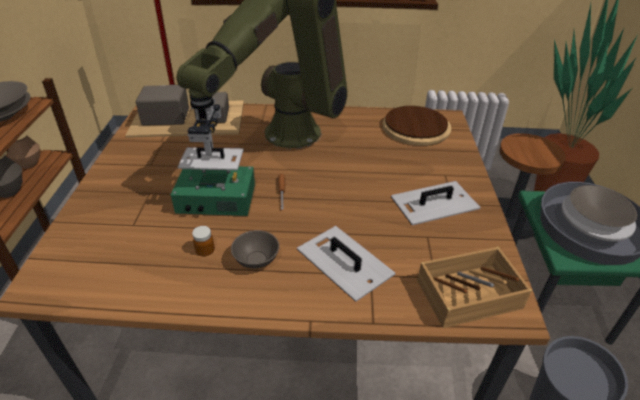

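View pics/t4.png

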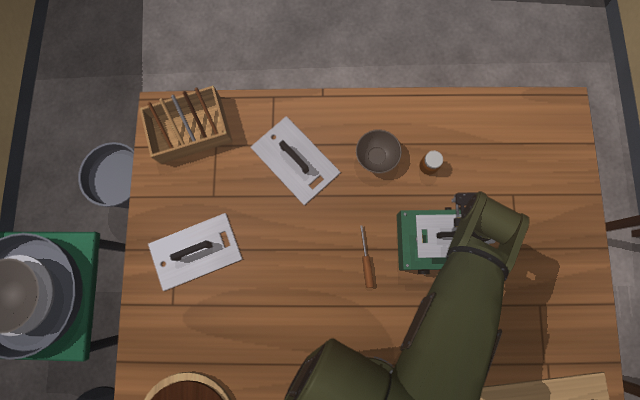

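```bash
python3 - <<'E'
from h import *
im,d,cal=load('w4'); P=cloud(cal,d)
hsv=cv2.cvtColor(im,cv2.COLOR_RGB2HSV)
b=np.zeros(d.shape,bool); b[85:240,245:300]=1; b[85:200,345:395]=1; b[90:135,285:357]=0
b&=(P[...,2]>160)&(P[...,2]<200); p=P[b]; A=np.c_[p[:,:2]-[483,-200],np.ones(len(p))]; print('plane',np.linalg.lstsq(A,p[:,2],rcond=None)[0])
# slot contour: non-white inside ROI at top face
for z in (180,184.5):
  print(z,[np.round(pixz(cal,[q],z)[0],1).tolist() for q in [(290.5,98.5),(352,98.5),(351.5,125.5),(292,125.5),(227,76),(416,76)]])
b=((hsv[...,0]>15)&(hsv[...,0]<32)&(hsv[...,1]>120)); b[:100]=0;b[130:]=0
v,u=np.nonzero(b[:, :]); k=(u>290)&(u<352); print(u[k].min(),u[k].max(),v[k].min(),v[k].max()); print(pixz(cal,[(u[k].mean(),120.5)],116))
cv2.imwrite('pics/w4z.png',cv2.resize(im[60:140,215:425],None,fx=3.8,fy=3.8,interpolation=cv2.INTER_CUBIC)[:,:,::-1])
E
```

```text
plane [-1.00076866e-05  9.89319905e-04  1.83626880e+02]
180 [[462.5, -146.9, 180.0], [503.0, -146.7, 180.0], [503.3, -163.9, 180.0], [463.1, -164.1, 180.0], [421.6, -133.3, 180.0], [544.0, -132.7, 180.0]]
184.5 [[462.9, -147.3, 184.5], [502.6, -147.1, 184.5], [502.8, -163.9, 184.5], [463.6, -164.1, 184.5], [423.0, -134.1, 184.5], [542.6, -133.4, 184.5]]
305 338 116 123
[[ 482.98134155 -159.28800352  116.        ]]
```

View pics/w4z.png

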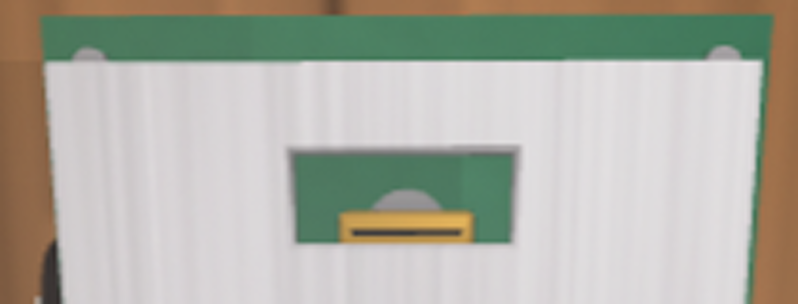

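```bash
python3 -m inch '{"grip":[-1,-1,-1,-1,-1],"travel":[[0.1,-0.33,-2],[0.1,-0.33,-4.5],[0.1,-0.33,-5.6],[0.1,-0.33,-5.6],[0.1,-0.33,-5.6]],"turn":[[0,0,0.1],[0,0,0.1],[0,0,0.1],[0,0,0.1],[0,0,0.1]]}' 55;python3 - <<'E'
from h import *
s=manip.read_state(); print(s['eef_pos'],s['eef_rot'],s['finger_gap'],s['clock'])
im,d,cal=snap('wrist','w5')
cv2.imwrite('pics/w5z.png',cv2.resize(im[50:190,215:425],None,fx=3.8,fy=3.8,interpolation=cv2.INTER_CUBIC)[:,:,::-1])
E
```

```text
clock: 10.85
eef_pos: [485.2, -237.5, 146.5]
eef_rot: [-3.141, -0.0, 1.58]
wrist_force: [0.8, 0.4, -3.5]
finger_gap: 13.1
[ 485.1638753  -237.5218492   146.51297317] [-3.14118335e+00 -1.20672715e-04  1.57997698e+00] 13.126888257293691 10.85
```

View pics/w5z.png

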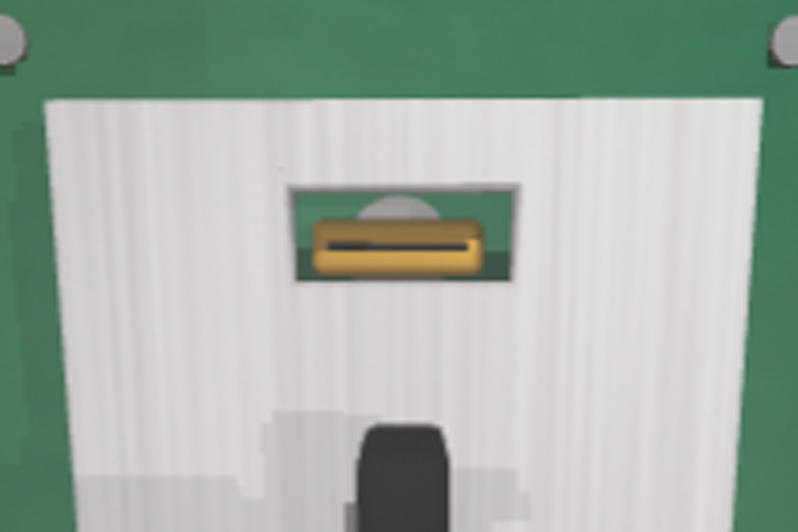

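```bash
python3 - <<'E'
from h import *
im,d,cal=load('w5')
zt=146.5-22+5
for n,q,z in [('bar far',(319.8,108.6),116),('bar near',(319.8,121.6),116),('slot far',(321.4,98.7),zt),('slot near',(321.4,123.9),zt),('plate far',(321,76.2),zt),('slot near bottom edge',(321.4,123.9),zt-5)]: print(n,np.round(pixz(cal,[q],z)[0],1))
E
```

```text
bar far [ 483.3 -155.5  116. ]
bar near [ 483.4 -164.3  116. ]
slot far [ 484.4 -150.2  129.5]
slot near [ 484.5 -165.9  129.5]
plate far [ 484.  -136.7  129.5]
slot near bottom edge [ 484.5 -165.9  124.5]
```

```bash
python3 -m inch '{"grip":[-1,-1,-1,-1,-1,-1],"travel":[[-0.09,-0.1,0],[-0.09,-0.1,0],[-0.09,-0.1,-0.6],[-0.09,-0.1,-1.3],[-0.09,-0.1,-1.9],[-0.09,-0.1,-1.9]],"turn":[[0,0,0],[0,0,0],[0,0,0],[0,0,0],[0,0,0],[0,0,0]]}';python3 - <<'E'
from h import *
s=manip.read_state(); print(s['eef_pos'],s['eef_rot'],s['finger_gap'],s['clock'],s['wrist_force'],s['moment'])
im,d,cal=snap('wrist','w6')
cv2.imwrite('pics/w6z.png',cv2.resize(im[50:190,215:425],None,fx=3.8,fy=3.8,interpolation=cv2.INTER_CUBIC)[:,:,::-1])
E
```

```text
clock: 11.65
eef_pos: [484.0, -238.4, 126.8]
eef_rot: [-3.14, -0.001, 1.58]
wrist_force: [0.5, 0.0, -3.3]
finger_gap: 13.6
[ 483.99608138 -238.41870106  126.80685136] [-3.14027010e+00 -7.46099927e-04  1.57986827e+00] 13.609724840989907 11.65 [ 0.51749762  0.02493673 -3.27701397] [-0.06815166 -0.04375102  0.03309166]
```

View pics/w6z.png

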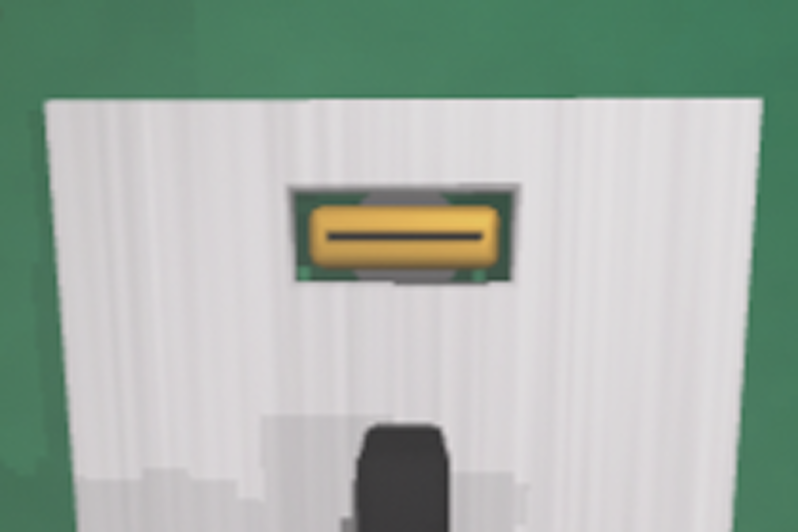

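```bash
python3 -m inch '{"grip":[-1,-1,-1,-1,-1],"travel":[[0,0,-0.4],[0,0,-0.8],[0,0,-1.2],[0,0,-1.2],[0,0,-1.2]],"turn":[[0,0,0],[0,0,0],[0,0,0],[0,0,0],[0,0,0]]}' 60; python3 -m inch '{"grip":[-1,-1,-1,-1],"travel":[[0,0,-0.15],[0,0,-0.3],[0,0,-0.3],[0,0,-0.3]],"turn":[[0,0,0],[0,0,0],[0,0,0],[0,0,0]]}'
```

```text
clock: 12.32
eef_pos: [484.3, -238.6, 115.6]
eef_rot: [-3.141, -0.0, 1.58]
wrist_force: [-1.6, 0.1, 1.7]
finger_gap: 13.5
clock: 12.82
eef_pos: [484.4, -238.8, 113.1]
eef_rot: [3.142, 0.0, 1.58]
wrist_force: [-3.7, 0.2, 7.9]
finger_gap: 13.5
```

```bash
python3 -m inch '{"grip":[-1,-1,-1,-1],"travel":[[0,0,-0.15],[0,0,-0.25],[0,0,-0.25],[0,0,-0.25]],"turn":[[0,0,0],[0,0,0],[0,0,0],[0,0,0]]}'; python3 -m inch '{"grip":[-1,-1,-1,-1],"travel":[[0,0,-0.15],[0,0,-0.25],[0,0,-0.25],[0,0,-0.25]],"turn":[[0,0,0],[0,0,0],[0,0,0],[0,0,0]]}'
```

```text
clock: 13.32
eef_pos: [484.4, -239.0, 112.6]
eef_rot: [3.141, 0.001, 1.58]
wrist_force: [-12.8, 4.5, 25.5]
finger_gap: 13.0
clock: 13.82
eef_pos: [484.4, -239.0, 112.6]
eef_rot: [3.14, 0.002, 1.58]
wrist_force: [-14.7, 7.4, 30.4]
finger_gap: 13.0
```

```bash
python3 - <<'E'
from h import *
im,d,cal=snap('wrist','w7'); P=cloud(cal,d)
cv2.imwrite('pics/w7z.png',cv2.resize(im[50:200,215:425],None,fx=3.8,fy=3.8,interpolation=cv2.INTER_CUBIC)[:,:,::-1])
b=np.zeros(d.shape,bool); b[85:240,245:300]=1; b[85:200,345:395]=1; b[90:135,285:357]=0
hsv=cv2.cvtColor(im,cv2.COLOR_RGB2HSV)
b&=(P[...,2]>70)&(P[...,2]<120)&(hsv[...,1]<50)&(hsv[...,2]>100); p=P[b]; A=np.c_[p[:,:2]-[484,-238],np.ones(len(p))]; print('plane',np.linalg.lstsq(A,p[:,2],rcond=None)[0],np.median(p[:,2]))
g=(hsv[...,0]>50)&(hsv[...,0]<95)&(hsv[...,1]>80)&(P[...,2]>80)&(P[...,2]<98); p=P[g]; print('frame',np.median(p[:,2]),len(p))
snap('scene','s7'); im,d,cal=load('s7'); cv2.imwrite('pics/s7z.png',cv2.resize(im[110:230,140:280],None,fx=5,fy=5,interpolation=cv2.INTER_CUBIC)[:,:,::-1])
P=cloud(cal,d);s=manip.read_state();print(s['wrist_force'],s['moment'],s['clock'],s['eef_pos'])
E
```

```text
plane [-8.99243275e-04  1.06085399e-02  9.52285264e+01] 95.71742421556561
frame 89.19613731175389 27921
[-16.25340828   7.72457313  30.4953245 ] [1.47798701 2.78388563 0.03382505] 13.925 [ 484.40054923 -239.06791916  112.5711621 ]
```

View pics/w7z.png

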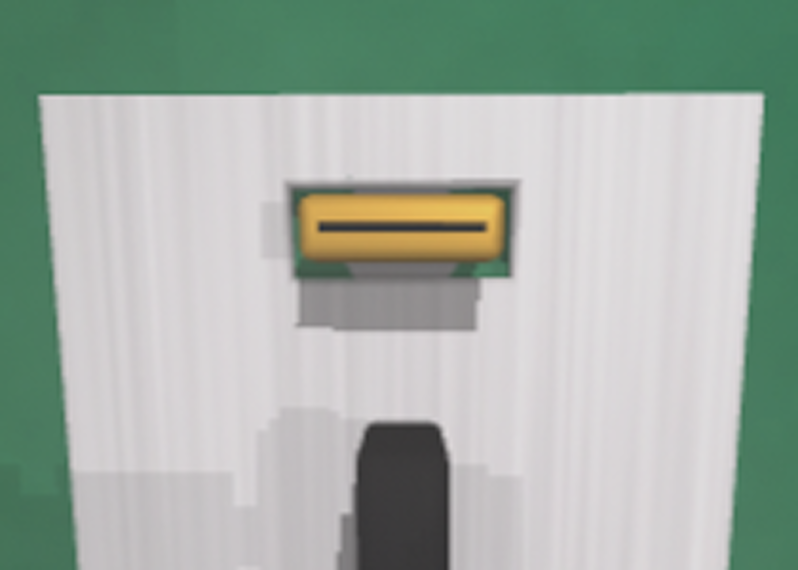

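View pics/s7z.png

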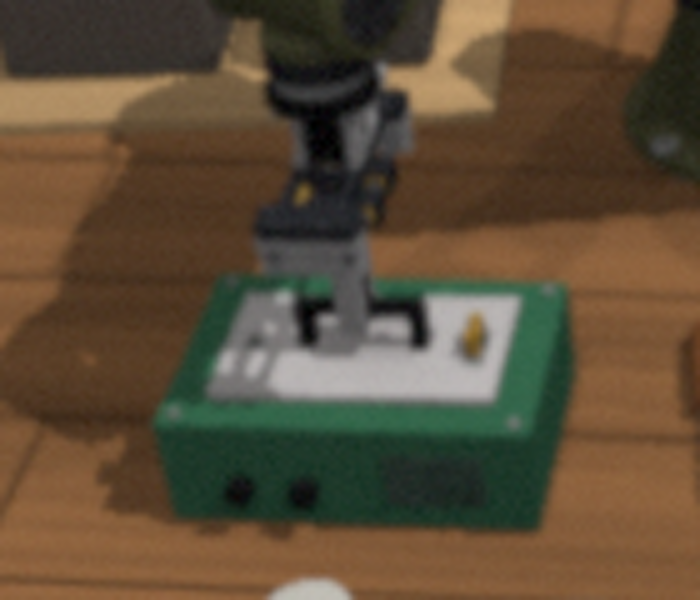

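```bash
python3 - <<'E'
from h import *
from scipy.ndimage import binary_erosion
for fn in ['w7']:
    im,d,cal=load(fn); P=cloud(cal,d); hsv=cv2.cvtColor(im,cv2.COLOR_RGB2HSV)
    w=(hsv[...,1]<50)&(hsv[...,2]>100)&(P[...,2]>85)&(P[...,2]<103)&(abs(P[...,0]-484)<55)&(P[...,1]<-143)
    g=(hsv[...,0]>50)&(hsv[...,0]<95)&(hsv[...,1]>80)&(P[...,2]>80)&(P[...,2]<98)&((abs(P[...,0]-484)>65)|(P[...,1]>-130))
    for n,b in (('plate',w),('frame',g)):
        b=binary_erosion(b,iterations=2); p=P[b]
        for k in range(3):
            A=np.c_[p[:,:2]-[484,-238],np.ones(len(p))]; x=np.linalg.lstsq(A,p[:,2],rcond=None)[0]; r=p[:,2]-A@x; p=p[abs(r)<2.5*r.std()]
        print(n,x,len(p),r.std(),p.min(0)[:2],p.max(0)[:2])
    for yb in range(-300,-140,15):
        b=binary_erosion(w,iterations=2)&(abs(P[...,1]-yb)<7); f=binary_erosion(g,iterations=2)&(abs(P[...,1]-yb)<7)
        print(yb,b.sum(),P[b][:,2].mean() if b.any() else 0,f.sum(),P[f][:,2].mean() if f.any() else 0)
E
```

```text
plate [-8.35403306e-04  1.07622015e-02  9.52098363e+01] 19825 0.6057765864677407 [ 429.81652341 -336.05774246] [ 538.13111919 -143.98894274]
frame [1.99557240e-04 5.84790703e-04 8.91558714e+01] 19922 0.6329484615252503 [ 393.74379314 -277.25266116] [ 572.08032153 -108.06584368]
-300 0 0 0 0
-285 0 0 0 0
-270 0 0 246 89.10618513864382
-255 1071 94.99249546158705 939 89.14466002290922
-240 1578 95.17199323407885 1002 89.15581174569927
-225 2180 95.37821273690355 1050 89.2111314214705
-210 2321 95.50373937452777 1084 89.15614494024246
-195 2661 95.66332996869052 1152 89.18216175880231
-180 3273 95.84175835950452 1197 89.16736750937847
-165 2608 95.9153452878944 1294 89.18087701219753
-150 2808 96.17809397460724 1396 89.22639535213577
```

```bash
python3 -m inch '{"grip":[-1,-1,-1,-1,-1,-1],"travel":[[-0.05,0.03,-0.2],[-0.1,0.06,-0.2],[-0.1,0.06,-0.2],[-0.1,0.06,-0.2],[-0.1,0.06,-0.2],[-0.1,0.06,-0.2]],"turn":[[-0.5,0,0],[-1,0,0],[-1,0,0],[-1,0,0],[-1,0,0],[-1,0,0]]}'; cat > chk.py <<'E'
from h import *
import sys
from scipy.ndimage import binary_erosion
fn=sys.argv[1]
im,d,cal=snap('wrist',fn); P=cloud(cal,d); hsv=cv2.cvtColor(im,cv2.COLOR_RGB2HSV)
w=(hsv[...,1]<50)&(hsv[...,2]>100)&(P[...,2]>85)&(P[...,2]<103)&(abs(P[...,0]-484)<55)&(P[...,1]<-143)
g=(hsv[...,0]>50)&(hsv[...,0]<95)&(hsv[...,1]>80)&(P[...,2]>80)&(P[...,2]<98)&((abs(P[...,0]-484)>65)|(P[...,1]>-130))
for n,b in (('plate',w),('frame',g)):
    b=binary_erosion(b,iterations=2); p=P[b]
    for k in range(3):
        A=np.c_[p[:,:2]-[484,-238],np.ones(len(p))]; x=np.linalg.lstsq(A,p[:,2],rcond=None)[0]; r=p[:,2]-A@x; p=p[abs(r)<2.5*r.std()]
    print(n,np.round(x,4))
s=manip.read_state();print(s['wrist_force'],s['moment'],s['clock'],s['eef_pos'],s['eef_rot'])
E
python3 chk.py w8
```

```text
clock: 14.68
eef_pos: [484.4, -239.3, 112.6]
eef_rot: [3.137, 0.022, 1.58]
wrist_force: [-3.2, -1.0, 18.1]
finger_gap: 13.2
plate [6.00000e-04 1.11000e-02 9.52184e+01]
frame [3.00000e-04 8.00000e-04 8.91402e+01]
[-4.61854188 -1.44874195 19.57317149] [ 0.23974763  0.79415246 -0.03602886] 14.725 [ 484.38800004 -239.32523448  112.63265685] [3.13672856 0.02152929 1.57952975]
```

```bash
python3 - <<'E'
from h import *
im,d,cal=load('w2'); P=cloud(cal,d)
cv2.imwrite('pics/w2z.png',cv2.resize(im[170:235,290:355],None,fx=9,fy=9,interpolation=cv2.INTER_NEAREST)[:,:,::-1])
print(np.round(P[184:220:2,306:334:2,2]).astype(int))
im,d,cal=load('w8')
cv2.imwrite('pics/w8z.png',cv2.resize(im[60:200,215:425],None,fx=3.8,fy=3.8,interpolation=cv2.INTER_CUBIC)[:,:,::-1])
E
```

```text
[[ 88 383  89  89  88  89 108 107 108 108  90  90  89  89]
 [ 89  88  90  89  89 109 115 115 113 115 110  89  90  90]
 [ 89  89  90  89  89 113 115 116 116 115 113  90  89  88]
 [ 88  89  88  89  92 114 114 115 116 117 115  92  89  89]
 [ 90  88  90  91  91 113 115 115 114 115 114  91  90  89]
 [ 90  89  91  91  90 113 115 114 116 116 113  91  90  89]
 [ 88  89  89  91  92 113 115 115 115 115 114  91  92  88]
 [ 89  89  90  90  92 113 115 115 115 115 114  92  90  88]
 [ 89  90  89  92  91 113 114 117 116 116 113  91  91  90]
 [ 89  88  89  89  91 113 114 115 115 116 113  91  89  89]
 [ 88  89  89  90  90 112 116 116 114 116 114  89  88  89]
 [ 90  88  88  89  89 113 116 116 115 116 113  90  90  88]
 [ 89  89  90  89  90 114 115 115 114 117 114  89  88  89]
 [ 88  89  90  89  90 113 114 115 114 115 114  88  90  89]
 [ 89  89  89  88  89 113 115 114 115 115 113  89  89  89]
 [ 89  88  89  89  90 113 115 115 117 116 113  89  89  90]
 [ 89  90  89  90  88  89 115 115 115 116  89  89  89  89]
 [ 89  90  88  90  89  91  88  88  88  88  88  88  89  90]]
```

View pics/w2z.png

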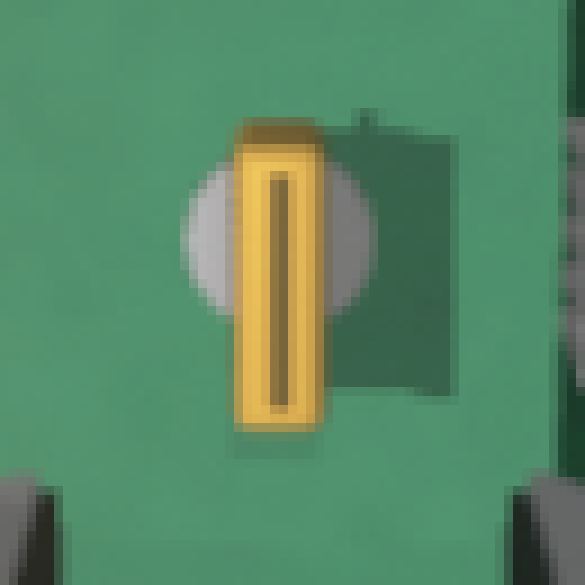

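View pics/w8z.png

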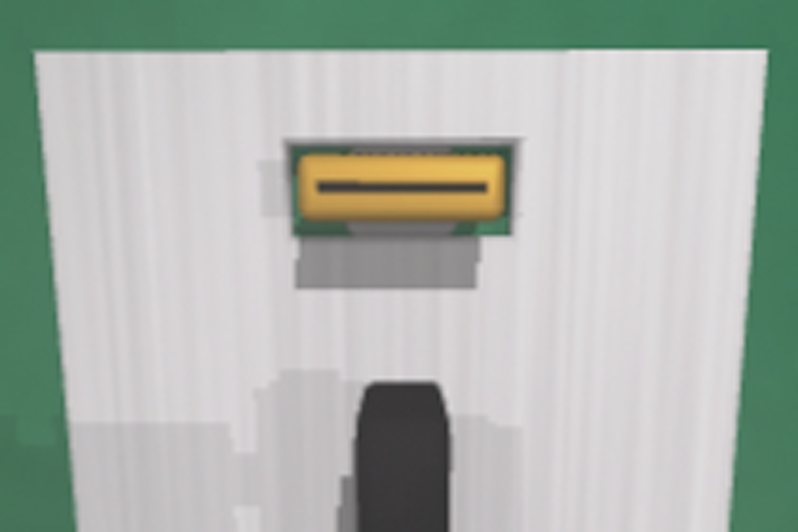

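```bash
python3 - <<'E'
from h import *
for i in range(16):
    manip.camera('top'); s=manip.read_state()
    if i%3==0: print(s['clock'],s['wrist_force'],s['eef_pos'],s['eef_rot'],s['finger_gap'])
E
python3 chk.py w9
```

```text
14.775 [-4.54486493 -1.18032778 19.04141326] [ 484.39514374 -239.33150719  112.628429  ] [3.13668372 0.02157063 1.57951034] 13.256325213937519
14.925 [-3.84316018 -0.32422876 18.96363183] [ 484.40228602 -239.33844425  112.63566858] [3.13669555 0.02155273 1.57954807] 13.484116294841781
15.075 [-4.0494007  -0.42083548 19.11268113] [ 484.40355177 -239.31015277  112.60463292] [3.1367204  0.02154963 1.57961374] 13.416740751856423
15.225 [-4.16434264 -0.98265919 19.54964893] [ 484.3757537  -239.31127678  112.61015383] [3.13675693 0.02149236 1.5795629 ] 13.444802753779955
15.375 [-3.99064221 -0.87771648 18.50463817] [ 484.38416673 -239.30058899  112.60872542] [3.13675199 0.02153279 1.57958319] 13.150856119281835
15.525 [-4.47417946 -0.79199298 18.77845954] [ 484.42462144 -239.31569639  112.64755405] [3.13664559 0.02158121 1.57960138] 13.241072438245647
plate [5.0000e-04 1.1100e-02 9.5224e+01]
frame [2.00000e-04 8.00000e-04 8.91406e+01]
[-3.36379008 -1.28834478 19.33269909] [ 0.24184635  0.774811   -0.00433406] 15.575 [ 484.40042892 -239.33522016  112.63950722] [3.1366983  0.02156591 1.57958037]
```

```bash
python3 -c "
from cell import manip
print(manip.sign_off()); s=manip.read_state(); print(s['clock'],s['wrist_force'],s['eef_pos'])"
```

```text
the job is handed in; nothing more can be done
None
the job is handed in; nothing more can be done
```

The cover is on the drive box and the arm is still holding it down. It is not perfectly flat: it rests about 1 mm high at its centre. I handed the job in at about 15.6 s.

- **Stud:** I turned it from about 46° to about 0.4° before the cover came near the box. A wrist picture afterwards showed its bar in line with the way the slot lies.
- **Cover:** I picked up the smallest cover by its handle and lowered it over the stud and pin. The last wrist picture shows the bar through the slot with room on all sides. By the gripper position, the cover's centre is 1–2 mm from the frame's centre. I never saw the pin in its hole directly.
- **Press:** It stopped on a hard contact and holds steady at about 19 N measured at the wrist with the grip set to 60 N. Over 0.8 s of checks the tool stayed within 0.1 mm.
- **Not fully flat:** The depth picture shows a tilt of about 0.010 rad, with the +y (stud) end high. Both figures are inside the limits of 2 mm and 0.02 rad. Tilting the tool 1° did not change it. The likely cause is the grey disc under the stud, which is wider than the slot and measures about 2 mm high.
- **Bowl, jar and screwdriver:** I did not touch them. The pictures taken along the way gave no sign that they had moved, but I did not measure them.

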